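# Take the spent battery out of the robot and put it on charge

## Task

The battery in the little drive base is spent: squeeze both tabs of the lock knob and turn it anticlockwise to its stop, swing the hold-down bar up until it stands about upright, then slide the battery pack straight along its tray out from under the terminal hood. Lower the pack into the open steel charging tray, holding it until it rests there flat and right side up inside the rim, and let go, with the bar left up and the knob left unlocked. Leave the tape roll, the meter and the loose wheel on the deck where they are.

Things in the scene. Friction and masses are not known exactly. Their poses are not given: they have to be found in the camera images.
- knob_grip (a point): Dark lock knob on the hold-down bar near its free end (the end towards the arm): hub 34 mm across, two flat finger tabs on opposite sides. This point: on the knob's axis at mid height of the tabs, 23 mm above the bar's top, 14 mm below the knob's top. It turns with the knob and tilts with the bar: z is the knob's axis (up while the bar is down), y the line through the tabs.
- knob (a joint): Turn of the lock knob, rad: 0 locked, 1.3 unlocked (stop), anticlockwise from above. A tooth on each tab blocks it unless both tabs are pressed in by more than 4 mm; from about 1.1 the bar is free to rise. At 1.3 the tabs snap out again, their line along the hinge pin. A low ring, 5 mm high and 50 mm across, lies round the knob's foot on the bar.
- tab_a (a joint): Inward press of the tab on the knob's +y side, m: 0 out, 0.006 fully in. Spring: about 3 N at rest, 8 N fully in. Each tab is 20 mm wide and 26 mm tall (13 mm above and below knob_grip); the tabs' outer faces are 50 mm apart at rest, 38 mm fully squeezed.
- tab_b (a joint): Inward press of the tab on the knob's -y side, m; as tab_a.
- bar (a joint): Swing of the hold-down bar, rad: 0 lying level across the pack, 1.57 upright, stop at 1.92. Stiff hinge (0.35 N m): the bar stays where it is left; lifting takes about 4 to 6 N at the knob. Below it, on the knob's axis, hangs a T-shaped steel lock stud reaching 25 mm under the bar's top face: with the bar upright it points back over the pack.
- bar_end (a point): Free end of the hold-down bar (flat aluminium, 22 mm wide, 5 mm thick, 156 mm from hinge to end, a 7 mm thick rolled lip at the very end): middle of the bar 142 mm from the hinge, 32 mm beyond the knob's axis, with 49 mm of free space below it. Its axes turn with the bar; bar down: x points to the hinge, y along the hinge axis, z up.
- hinge (a point): Hinge pin of the bar, fixed on the drive base on the far side of the pack, 122 mm above the bench: its middle. Axes of the drive base: the pin lies along y, the bar's free end towards -x; it swings up and over towards +x. The knob's axis is 110 mm from the pin; the bar's top is 2.5 mm and knob_grip 25.5 mm above the pin's centre (bar down).
- dock (a point): Battery tray of the drive base: middle of the tray floor, 74 mm above the bench. Axes of the drive base: x across the pack towards the hinge, y along the pack towards the terminal hood, z up. The pack slides out towards -y. Rails 12 mm high guide it from y = 0 to 40 mm; its sides are bare from -70 to 0 mm. The bar crosses at y = 15 to 37 mm.
- pack_center (a point): Black battery pack, 48 mm wide (its x), 140 mm long (its y), 44 mm high (its z), about 0.4 kg: its centre, half-way up. Its axes start in line with those of the dock, z up.
- tray_floor (a point): Open shallow steel charging tray on the bench, fixed: middle of its floor, 2 mm above the bench. Inside 186 mm along its x and 116 mm along its y; rim 14 mm above the bench. The charger, a black box 48 mm tall, stands at its -x end. On the other side of the drive base stands a grey spares bin 55 mm tall (not this one).
- tape_center (a point): Roll of brown packing tape lying flat on the bench, 100 mm across, 48 mm high: its centre.
- meter_center (a point): Multimeter lying on the bench, 80 mm wide (x), 165 mm long (y), 38 mm high: its centre.
- wheel_center (a point): Spare black roller wheel lying flat on the near right part of the drive base's deck, 50 mm across, 20 mm high: its centre.
- hood (a point): Dark grey terminal hood of the battery tray, fixed: middle of its front mouth. It covers the last 30 mm of the pack with 2 mm of play, so the pack cannot be lifted before it has slid 30 mm. Axes as dock. The deck in front of the pack (4 mm below the tray floor) ends 130 mm from the dock point along -y; wheels 96 mm tall reach 162 mm out.
There are look-alikes about, which are no part of the job. There is more than one size of the part that bears pack_center; the job needs the smallest.

How it is judged (in metres and radians):
On the way, in this order (a step that is already met when the one before it is completed fails the run):
1. both tabs are held squeezed in while the knob is being turned (value of joint each of tab_a, tab_b above 0.0035 m and value of joint knob above 0.25 rad), for 0.05 s.
2. the knob is turned to its stop (above 1.15 rad) with the bar still down (value of joint knob above 1.15 rad and value of joint bar below 0.3 rad), for 0.1 s.
3. the bar is swung up to about upright (above 1.2 rad) with the pack still in its place (value of joint bar above 1.2 rad and y of pack_center in the frame of dock above -0.02 m), for 0.2 s.
4. the pack is slid along its tray, level, until nearly clear of the hood (28 mm) (y of pack_center in the frame of dock below -0.028 m and z of pack_center in the frame of dock between 0.01 and 0.034 m), for 0.05 s.
5. the pack is lowered into the charging tray while held (z of pack_center in the frame of tray_floor below 0.029 m and x of pack_center in the frame of tray_floor between -0.09 and 0.09 m and y of pack_center in the frame of tray_floor between -0.055 and 0.055 m and contact force between the fingers and pack above 1 N), for 0.05 s.
At the end, for the whole second after the job is handed in: The pack lies at rest flat on the charging tray's floor (within 3 mm of its height, tilt below 0.06 rad), right side up inside the rim; the bar stands above 1.2 rad and the knob is turned beyond 1.1 rad (z of pack_center in the frame of tray_floor between 0.018 and 0.025 m and angle between pack_center's own z axis and vertical below 0.06 rad and x of pack_center in the frame of tray_floor between -0.07 and 0.07 m and y of pack_center in the frame of tray_floor between -0.04 and 0.04 m and linear speed of pack below 0.02 m/s and value of joint bar above 1.2 rad and value of joint knob above 1.1 rad); the robot touches nothing.
It fails at once if the tape roll is moved by more than 30 mm (distance of tape_center from where it was at the start of the episode above 0.03 m).
It fails at once if the meter is moved by more than 30 mm (distance of meter_center from where it was at the start of the episode above 0.03 m).
It fails at once if the loose wheel is moved by more than 30 mm (distance of wheel_center from where it was at the start of the episode above 0.03 m).
It fails at once if the lock is forced: the knob is turned with a tab not squeezed (value of joint knob between 0.25 and 1.05 rad and value of joint any of tab_a, tab_b below 0.0015 m).
It also fails if it takes over 56 s, if anything falls off the work surface, if the arm or the gripper's body presses on something with over 40 N, if the wrist force passes 120 N, or if a joint passes its speed limit or range.

## Robot

A 7-joint arm with a two-finger parallel gripper is mounted at the origin on the work surface. World frame = base frame: x ahead of the robot, y to its left, z up, the work surface at z = 0. Lengths are in mm, angles in rad, forces in N, time in s.
With the tool pointing down it reaches from about 350 to 900 mm from the base axis. Payload 19.9 kg.
Tool frame: the origin (TCP) lies on the centre line of the jaws, within the pads' length; the fingertips stand 19 mm ahead of it and the grasp point (between the pads) is the TCP; x points along the fingers, y is the direction in which the jaws open and shut, and the axes are right-handed (so a half turn about x gives the same grasp; the last joint's range is limited). The gripper opens to 94 mm and grips with 3 to 60 N. Pads are 16 mm wide; open, the fingers measure 119 mm over their backs; the gripper's body (75 mm by 177 mm) begins 78 mm behind the grasp point.
Start: joints at [1.067, 0.417, -0.01, 1.614, 0.005, 1.111, -0.053], TCP at [279.026, -559.236, 224.425] pointing down, gripper open.
Joint ranges: [-2.81, 2.81], [-0.39, 2.02], [-1.27, 1.25], [0.06, 2.57], [-1.19, 4.33], [0.19, 2], [-2.82, 2.82]. Speed limits (rad/s): [1.89, 1.89, 2.39, 2.39, 3.01, 3.01, 3.01].

## Interface

Orientations are given as a unit quaternion [x, y, z, w].
In Python, from workcell import r gives the robot as it stands.
- The arm moves only by the tool move_arm, never from a script. Its argument "moves" is a list that holds one entry, the list of rows, each a list of 7 numbers: the finger opening in mm, from 0 to 94, then the shift along the tool's x, y, z in mm, then the turn, a rotation vector about the tool's x, y, z in degrees. A call has 1 to 10 rows; each row shifts and turns the commanded pose from where the row before left it, along the tool's axes as they then stand; what a row does not reach is not made up. A row lasts 1/8 s, in which the tool goes at most 62.5 mm and 10.7 degrees, less where a joint would pass 70% of its speed; a pose out of reach is approached as far as the arm can. A call is refused whole if a number of a shift passes 62.5 or a number of a turn 10.7, either way. A call with a gripper value outside its range is refused whole. The fingers move at their own pace and stop on an object; "newtons" is the grip in N (left out, the last holds). Time passes only in rows, so rows that do not move let the fingers close. It gives the time, the measured TCP pose, the force and the opening at its end, in the units of the state.
- r.sense(): the state, without advancing time (a new reading comes with each control period).
- r.get_image(name): name is "scene" or "top" or "wrist"; returns a dict with "img" (420x560x3 uint8, red, green, blue), "fx", "fy", "cx", "cy" (pixels), "extrinsics" (4x4, takes a point from world to camera coordinates); the wrist camera has in their place "tool_from_camera" (4x4, takes a point from camera to tool coordinates, whose origin is the TCP and whose axes are the tool frame's). Camera axes: x right, y up, looking along -z (the intrinsics and any distortion apply to the point x, -y, -z); pixel columns grow to the right and rows downward; lengths in mm; the calibration is good to about 2 mm. A picture is of the moment at which its call begins: read the wrist's pose just before it. There is no depth.
- r.hand_in(): hands the job in, once; it reports no verdict.
The state is a dict: "time_s": time; "joint_pos": joint angles; "joint_vel": joint speeds; "joint_torque": joint torques, N m; "tcp_pos": TCP position; "ee_rot": TCP orientation; "contact_force": force on the tool from outside, world axes, zero at the start; "torque": the same for the moment, N m; "grip_width": finger opening in mm.
Only numpy, scipy, OpenCV 4.12 (cv2) and the standard library are available. Lean on these libraries where they do the work, as an engineer would, in place of code of your own. Each camera call takes 0.05 s, during which the arm holds its last target. There are 200 camera calls.

## Working session

There is one attempt and no reset: what is moved stays moved. The work goes in short steps, Python scripts to look and compute and a tool call to move; the robot and the scene stay as the last step left them, time stands still between calls to the robot, and variables do not carry over. Pictures are saved under pics/ and viewed, about 8 in all and at most 12, crops included, and the job is handed in when it is done.

Besides the shell and the picture viewer there is one more tool, called after "Emit:" by a JSON object that holds its "name" and its "arguments", one argument or row to a line. move_arm: Moves the arm, as the interface text tells. Its arguments: {"type":"object","properties":{"moves":{"type":"array","items":{"type":"array","items":{"type":"array","items":{"type":"number"}}}},"newtons":{"type":"number"}},"required":["moves"]}

```bash
mkdir -p pics; ls
python3 - <<'E'
from workcell import r
import cv2,numpy as np,pickle
d={}
for n in("scene","top"):
    g=r.get_image(n);d[n]=g;cv2.imwrite(f"pics/{n}0.png",g["img"][:,:,::-1])
    E=np.array(g["extrinsics"]);print(n,g["fx"],g["fy"],g["cx"],g["cy"],[k for k in g]);print("cam pos",-E[:3,:3].T@E[:3,3])
pickle.dump(d,open("d0.pkl","wb"))
s=r.sense();print(s)
E
```

```text
pics
scene 394.08329399629275 394.08329399629275 282.1524359088779 210.491124836858 ['img', 'fx', 'fy', 'cx', 'cy', 'extrinsics']
cam pos [1124.83205728  -82.07202682  933.41367712]
top 480.9727448431584 480.9727448431584 281.582001744351 214.97611951786214 ['img', 'fx', 'fy', 'cx', 'cy', 'extrinsics']
cam pos [ 214.38224825  -73.42231501 1695.85380112]
{'time_s': 0.1, 'joint_pos': array([ 1.06647357,  0.4178963 , -0.01030058,  1.61407848,  0.00472433,
        1.11069867, -0.05302405]), 'joint_vel': array([-0.00097217, -0.00139755, -0.00091132, -0.00125627,  0.00066493,
       -0.00218342, -0.00106211]), 'joint_torque': array([ 1.68992428e-03, -8.52580261e+01,  6.40003122e-01, -4.26694107e+01,
       -4.88716329e-02,  1.64262811e-02,  5.93810978e-05]), 'tcp_pos': array([ 278.89757979, -558.98550526,  223.91399189]), 'ee_rot': array([-0.68813644, -0.16252697,  0.68838041, -0.16181976]), 'contact_force': array([ 0.10371854, -0.16623721,  0.33783601]), 'torque': array([-0.03932869, -0.00633383, -0.04861161]), 'grip_width': 93.74103834462366}
```

View pics/scene0.png

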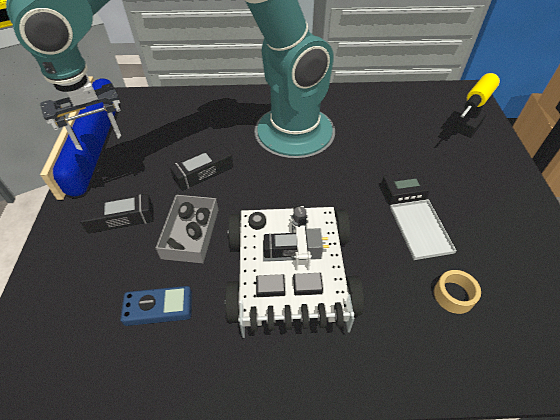

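View pics/top0.png

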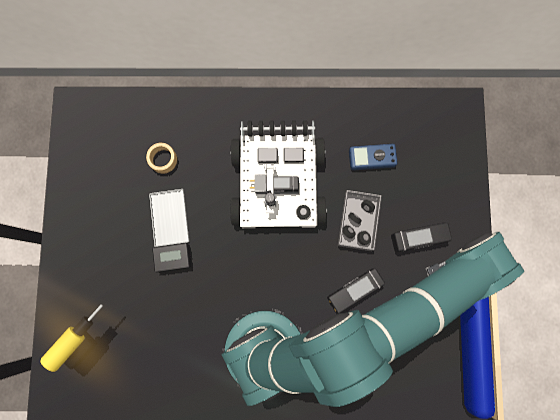

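Both views show the drive base (top ≈(278,175)), with the bar and knob at (270,203), the pack at (287,184) and the hood at (262,183). The charging tray is at (168,218) with its charger at (172,258). The spares bin is at (360,220), the meter at (372,157), the tape at (161,158) and the loose wheel at (303,212).

Pack candidates are the docked one at (287,184), the loose one at (420,237) and the loose one at (355,290). Next is one close crop of the docked pack and the knob.

```bash
cat > h.py <<'E'
import numpy as np,pickle,cv2
from scipy.spatial.transform import Rotation as R
def ray(g,u,v,s=None):
    d=np.array([(u-g["cx"])/g["fx"],-(v-g["cy"])/g["fy"],-1.])
    if "extrinsics" in g: T=np.linalg.inv(np.array(g["extrinsics"]))
    else:
        W=np.eye(4);W[:3,:3]=R.from_quat(s["ee_rot"]).as_matrix();W[:3,3]=s["tcp_pos"];T=W@np.array(g["tool_from_camera"])
    return T[:3,3],T[:3,:3]@d
def onz(g,u,v,z,s=None):
    o,d=ray(g,u,v,s);return o+d*(z-o[2])/d[2]
def tri(rs):
    A=0;b=0
    for o,d in rs:
        d=d/np.linalg.norm(d);P=np.eye(3)-np.outer(d,d);A=A+P;b=b+P@o
    return np.linalg.solve(A,b)
def crop(img,x0,y0,x1,y1,k,name):
    c=cv2.resize(img[y0:y1,x0:x1,::-1],None,fx=k,fy=k,interpolation=cv2.INTER_CUBIC)
    cv2.imwrite(name,c);return c
E
python3 - <<'E'
from h import *
d=pickle.load(open("d0.pkl","rb"))
a=crop(d["top"]["img"],225,115,335,235,5,"pics/a.png");b=crop(d["scene"]["img"],225,195,365,335,4,"pics/b.png")
H=600;b=cv2.copyMakeBorder(b,0,40,0,0,cv2.BORDER_CONSTANT)
j=np.hstack([a,b]);cv2.imwrite("pics/c.png",cv2.resize(j,None,fx=.7,fy=.7,interpolation=cv2.INTER_AREA));print(j.shape)
t=d["top"]
for n,p,z in[("pack end r",(299,184),125),("knob",(270,200),150),("traycorners",(150,192),14),("",(183,189),14),("",(188,243),14),("",(155,248),14),("base c1",(240,228),70),("c2",(316,228),70),("c3",(314,122),70),("big1",(394,240),44),("big1r",(448,231),44),("big2",(332,300),44),("big2",(380,275),44)]:print(n,onz(t,*p,z).round())
E
```

```text
(600, 1110, 3)
pack end r [ 560. -115.  125.]
knob [501. -20. 150.]
traycorners [553. 414.  14.]
 [564. 297.  14.]
 [371. 272.  14.]
 [353. 387.  14.]
base c1 [418.  84.  70.]
c2 [ 420. -174.   70.]
c3 [ 796. -169.   70.]
big1 [ 383. -444.   44.]
big1r [ 415. -631.   44.]
big2 [ 178. -229.   44.]
big2 [ 263. -393.   44.]
```

View pics/c.png

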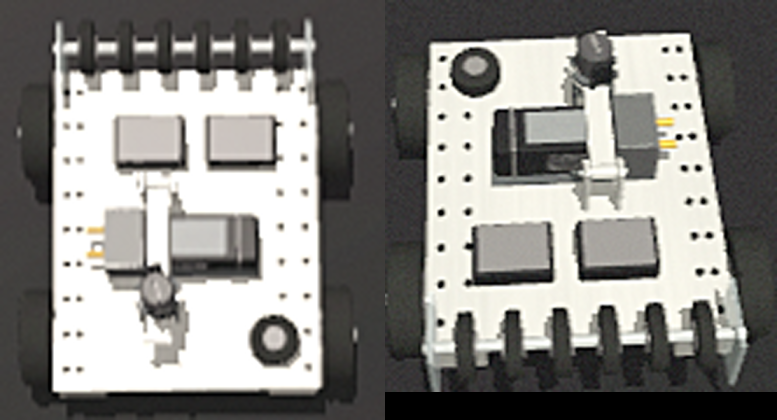

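```bash
cat >> h.py <<'E'
def go(s,target,yaw=None):
    """target TCP, yaw of tool y from world x (deg), tool straight down -> total tool-frame shift (for the present attitude), rotvec"""
    M=R.from_quat(s["ee_rot"])
    out=M.inv().apply(np.array(target)-s["tcp_pos"])
    rv=None
    if yaw is not None:
        c,q=np.cos(np.radians(yaw)),np.sin(np.radians(yaw));x=np.array([0,0,-1.]);y=np.array([c,q,0])
        G=R.from_matrix(np.c_[x,y,np.cross(x,y)]);rv=np.degrees((M.inv()*G).as_rotvec()).round(1)
    return out.round(1),rv
E
python3 - <<'E'
from h import *
from workcell import r
d=pickle.load(open("d0.pkl","rb"));t,c=d["top"],d["scene"]
rs=[ray(t,269.9,198.7),ray(c,300.4,211)];p=tri(rs);print("knob top tri",p.round(1),"onz",onz(t,269.9,198.7,161.5).round(1),onz(c,300.4,211,161.5).round(1))
w=onz(t,225+274/3.5,115+340/3.5,90);print("wheel",w.round(),"scene",onz(c,225+(475-385)/2.8,195+70/2.8,90).round())
print("hinge?",onz(t,225+157/3.5,115+185/3.5,125).round(1),"hood edges",onz(t,225+146/3.5,115+240/3.5,122).round(1),"pack end",onz(t,225+260/3.5,115+245/3.5,118).round(1))
s=r.sense();M=R.from_quat(s["ee_rot"]).as_matrix();print(M.round(3))
g=r.get_image("wrist");print(np.array(g["tool_from_camera"]).round(3),g["fx"])
print(go(s,[p[0]-10,p[1],330],15.5),go(s,[p[0]-10,p[1],330],90))
E
```

```text
knob top tri [504.2 -17.5 155.3] onz [502.9 -19.7 161.5] [509.2 -16.1 161.5]
wheel [ 471. -131.   90.] scene [ 479. -128.   90.]
hinge? [615.  -17.2 125. ] hood edges [561.8  -7.1 122. ] pack end [ 558.3 -116.1  118. ]
[[-0.001  0.446 -0.895]
 [ 0.001 -0.895 -0.446]
 [-1.    -0.001  0.   ]]
[[-0.00000e+00  2.67000e-01 -9.64000e-01 -1.60172e+02]
 [ 1.00000e+00  1.00000e-03  0.00000e+00  4.26000e-01]
 [ 1.00000e-03 -9.64000e-01 -2.67000e-01 -7.85950e+01]
 [ 0.00000e+00  0.00000e+00  0.00000e+00  1.00000e+00]] 333.3206584335157
(array([-105.7, -388.5, -434.4]), array([-79. ,  -0. ,   0.1])) (array([-105.7, -388.5, -434.4]), array([-1.535e+02, -1.000e-01,  0.000e+00]))
```

Emit:
{"name": "move_arm", "arguments": {
  "moves": [
    [[94,-6,-38.5,-43.5,0,0,0],[94,-6,-38.5,-43.5,0,0,0],[94,-6,-38.5,-43.5,0,0,0],[94,-6,-38.5,-43.5,0,0,0],[94,-6,-38.5,-43.5,0,0,0],[94,-6,-38.5,-43.5,0,0,0],[94,-4,-38.5,-43.5,0,0,0],[94,-4,-38.5,-43.5,0,0,0],[94,-2,-38.5,-43.5,0,0,0],[94,0,-38.5,-43.5,0,0,0]]
  ]
}}

```text
time_s: 1.4
tcp_pos: [496.8, -18.8, 270.7]
ee_rot: [0.688, 0.162, -0.688, 0.162]
contact_force: [0.9, -0.6, -0.9]
grip_width: 94.0
```

Emit:
{"name": "move_arm", "arguments": {
  "moves": [
    [[94,0,0,0,-10,0,0],[94,0,0,0,-10,0,0],[94,0,0,0,-10,0,0],[94,0,0,0,-10,0,0],[94,0,0,0,-10,0,0],[94,0,0,0,-10,0,0],[94,0,0,0,-10,0,0],[94,0,0,0,-9,0,0],[94,0,0,0,0,0,0]]
  ]
}}

```text
time_s: 2.52
tcp_pos: [496.3, -20.6, 270.3]
ee_rot: [0.428, 0.563, -0.428, 0.563]
contact_force: [-1.0, 1.1, -0.0]
grip_width: 94.1
```

Run:
```python
from h import *
from workcell import r
s=r.sense();g=r.get_image("wrist");pickle.dump((s,g),open("w1.pkl","wb"))
print(s["time_s"],s["tcp_pos"].round(1),go(s,[500,-18,200],15.5),s["joint_pos"].round(2),s["contact_force"].round(1))
crop(g["img"],0,0,560,420,1.4,"pics/w1.png")
```

```text
2.525 [496.3 -20.6 270.3] (array([70.3,  4.3, -1.5]), array([-0., -0.,  0.])) [ 0.48  0.18 -0.56  1.85  0.1   1.14  0.16] [-1.   1.1 -0. ]
```

View pics/w1.png

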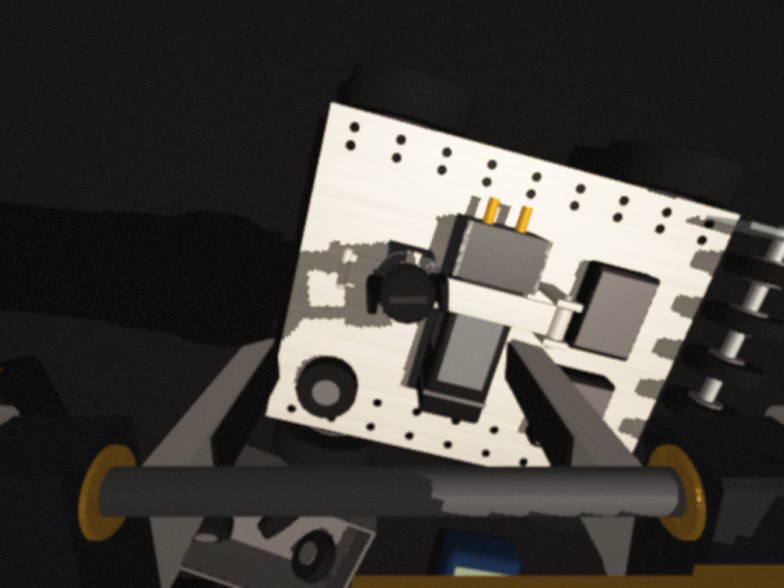

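Run:
```python
from h import *
s,g=pickle.load(open("w1.pkl","rb"))
f=lambda u,v,z:onz(g,u/1.4,v/1.4,z,s)
a,b,c=f(333,103,70),f(267,412,70),f(738,215,70)
print("deck",a.round(1),b.round(1),c.round(1),"yaw",np.degrees(np.arctan2(*(c-a)[[1,0]])),np.degrees(np.arctan2(*(a-b)[[1,0]]))-90)
k=f(408,292,161.5);print("knob top",k.round(1))
t1,t2=f(371,291,160),f(445,296,160);print("tabs",t1.round(1),t2.round(1),np.degrees(np.arctan2(*(t2-t1)[[1,0]])))
sl=f(389,300,161.5),f(428,299,161.5);print("slot yaw",np.degrees(np.arctan2(*(sl[1]-sl[0])[[1,0]])))
print("hinge",f(562,320,124).round(1),"pack far end top",f(420,407,118).round(1),f(482,419,118).round(1),"pack front top",f(440,318,118).round(1),f(510,330,118).round(1))
print("wheel",f(326,385,90).round(1))
d=pickle.load(open("d0.pkl","rb"));print("joint tri", tri([ray(g,408/1.4,292/1.4,s),ray(d["top"],269.9,198.7),ray(d["scene"],300.4,211)]).round(1))
```

```text
deck [424.4  84.4  70. ] [ 427.5 -172.3   70. ] [742.   89.1  70. ] yaw 0.8527397613796647 0.6964679742392974
knob top [505.3 -13.7 161.5]
tabs [483.9 -19.4 160. ] [527.6 -10.5 160. ] 11.411901110390204
slot yaw 16.948221307053547
hinge [617.7 -14.1 124. ] pack far end top [ 543.  -107.7  118. ] [ 590.8 -104.9  118. ] pack front top [537. -37. 118.] [587.5 -32.3 118. ]
wheel [ 471.  -123.4   90. ]
joint tri [504.9 -16.8 155.1]
```

Emit:
{"name": "move_arm", "arguments": {
  "moves": [
    [[94,20,11,-3.5,-0.8,0,0],[94,40,0,0,0,0,0],[94,30,0,0,0,0,0],[70,20,0,0,0,0,0],[70,7,0,0,0,0,0],[66,0,0,0,0,0,0],[66,0,0,0,0,0,0]]
  ]
}}

```text
time_s: 3.45
tcp_pos: [506.5, -14.2, 154.2]
ee_rot: [0.424, 0.565, -0.424, 0.566]
contact_force: [-0.6, 0.2, -0.4]
grip_width: 66.3
```

Run:
```python
from h import *
from workcell import r
s=r.sense();g=r.get_image("wrist");pickle.dump((s,g),open("w2.pkl","wb"))
print(s["time_s"],s["tcp_pos"].round(1),go(s,[506,-14.5,153],16.3),s["joint_pos"].round(2),s["contact_force"].round(1),s["grip_width"])
crop(g["img"],150,120,410,340,3,"pics/w2.png")
```

```text
3.45 [506.5 -14.2 154.2] (array([ 1.2, -0.5,  0.1]), array([-0. ,  0. , -0.1])) [ 0.42  0.34 -0.53  1.96  0.22  0.9   0.06] [-0.6  0.2 -0.4] 66.30403057661663
```

View pics/w2.png

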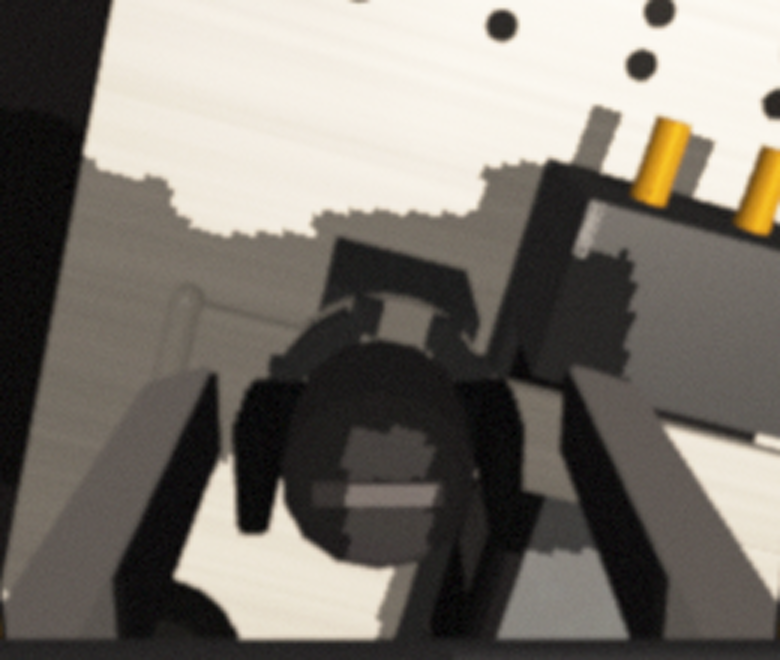

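Run:
```python
from h import *
s,g=pickle.load(open("w2.pkl","rb"))
f=lambda u,v,z:onz(g,150+u/3,120+v/3,z,s)
for n,u,v,z in[("slot",376,495,161.5),("top centre",378,470,161.5),("tabL bottom near",240,380,134.5),("tabR bot",515,380,134.5),("tipL",217,375,135.2),("tipR",562,370,135.2),("tipL2",220,455,135.2)]:
    p=f(u,v,z);print(n,p.round(1),R.from_quat(s["ee_rot"]).inv().apply(p-s["tcp_pos"]).round(1))
s,g=pickle.load(open("w1.pkl","rb"));print(onz(g,408/1.4,300/1.4,161.5,s))
```

```text
slot [506.2 -18.8 161.5] [-7.3 -1.5  4.3]
top centre [505.3 -14.2 161.5] [-7.3 -1.1 -0.4]
tabL bottom near [478.  -16.5 134.5] [ 19.7 -28.   -5.8]
tabR bot [528.9  -1.7 134.5] [19.8 25.  -5.7]
tipL [473.6 -16.4 135.2] [ 19.  -32.2  -7.1]
tipR [536.7   3.  135.2] [19.1 33.8 -8. ]
tipL2 [478.1 -32.6 135.2] [ 19.  -32.4   9.7]
[506.68106669 -18.46748912 161.5       ]
```

Emit:
{"name": "move_arm", "arguments": {
  "moves": [
    [[60,1,-1,3,0,0,0],[46,0,0,0,0,0,0],[36,0,0,0,0,0,0],[34,0,0,0,0,0,0],[34,0,0,0,0,0,0],[34,0,0,0,0,0,0],[34,0,0,0,0,0,0]]
  ],
  "newtons": 28
}}

```text
time_s: 4.38
tcp_pos: [505.6, -17.7, 152.5]
ee_rot: [0.424, 0.566, -0.424, 0.566]
contact_force: [-4.7, -2.7, 6.5]
grip_width: 37.1
```

Emit:
{"name": "move_arm", "arguments": {
  "moves": [
    [[34,-0.5,-0.8,0,0,0,0],[34,0,0,0,-6,0,0],[34,0,0,0,-7,0,0],[34,0,0,0,-7,0,0],[34,0,0,0,0,0,0]]
  ]
}}

```text
time_s: 5.0
tcp_pos: [505.3, -17.7, 152.9]
ee_rot: [0.32, 0.631, -0.319, 0.631]
contact_force: [2.1, -1.0, -2.0]
grip_width: 37.1
```

Emit:
{"name": "move_arm", "arguments": {
  "moves": [
    [[34,0,0,0,-9,0,0],[34,0,0,0,-9,0,0],[34,0,0,0,-9,0,0],[34,0,0,0,-9,0,0],[34,0,0,0,-9,0,0],[34,0,0,0,-6,0,0],[34,0,0,0,-4,0,0],[34,0,0,0,0,0,0],[34,0,0,0,0,0,0]]
  ]
}}

```text
time_s: 6.12
tcp_pos: [505.2, -17.8, 152.9]
ee_rot: [-0.007, 0.707, 0.007, 0.707]
contact_force: [2.8, -4.2, -1.8]
grip_width: 37.2
```

Run:
```python
from h import *
from workcell import r
s=r.sense()
M=R.from_quat(s["ee_rot"]).as_matrix();print(M.round(3),np.degrees(np.arctan2(M[1,1],M[0,1])),s["torque"],s["contact_force"],s["grip_width"],s["joint_pos"].round(2))
```

```text
[[ 0.   -0.02  1.  ]
 [-0.    1.    0.02]
 [-1.   -0.    0.  ]] 91.1319069617475 [-0.95516705 -0.63182354 -0.07566867] [ 2.77346281 -4.21825767 -1.8452457 ] 37.237377418381755 [ 0.64  0.4  -0.8   1.96  0.35  0.93  1.25]
```

Emit:
{"name": "move_arm", "arguments": {
  "moves": [
    [[34,0,0,0,-2,0,0],[34,0,0,0,-1,0,0],[34,0,0,0,0,0,0],[34,0,0,0,0,0,0]]
  ]
}}

```text
time_s: 6.62
tcp_pos: [505.2, -17.9, 153.0]
ee_rot: [-0.026, 0.707, 0.026, 0.707]
contact_force: [1.2, -5.5, -1.5]
grip_width: 37.6
```

Run:
```python
from h import *
from workcell import r
s=r.sense()
M=R.from_quat(s["ee_rot"]).as_matrix();print(np.degrees(np.arctan2(M[1,1],M[0,1])),s["torque"],s["contact_force"],s["grip_width"],s["joint_pos"].round(2))
```

```text
94.2223783390978 [-1.15370916 -0.69581328 -0.97494899] [ 1.17126267 -5.51371456 -1.4793706 ] 37.564651688180966 [ 0.64  0.4  -0.81  1.96  0.36  0.93  1.3 ]
```

Emit:
{"name": "move_arm", "arguments": {
  "moves": [
    [[60,0,0,0,2,0,0],[75,0,0,0,1.3,0,0],[75,0,0,0,0,0,0],[75,0,0,-12,0,0,0],[75,0,0,-20,0,0,0],[70,15,0,0,0,0,0],[60,16,0,0,0,0,0],[50,0,0,0,0,0,0],[50,0,0,0,0,0,0]]
  ]
}}

```text
time_s: 7.75
tcp_pos: [473.4, -17.8, 121.8]
ee_rot: [-0.006, 0.707, 0.007, 0.707]
contact_force: [0.7, 0.4, 0.3]
grip_width: 50.3
```

Run:
```python
from h import *
from workcell import r
s=r.sense();g=r.get_image("wrist");pickle.dump((s,g),open("w3.pkl","wb"))
M=R.from_quat(s["ee_rot"]).as_matrix();print(np.degrees(np.arctan2(M[1,1],M[0,1])),s["time_s"],s["tcp_pos"].round(1),s["contact_force"].round(1),s["grip_width"])
crop(g["img"],150,100,410,330,3,"pics/w3.png")
```

```text
91.03797813719748 7.75 [473.4 -17.8 121.8] [0.7 0.4 0.3] 50.263960714882145
```

View pics/w3.png

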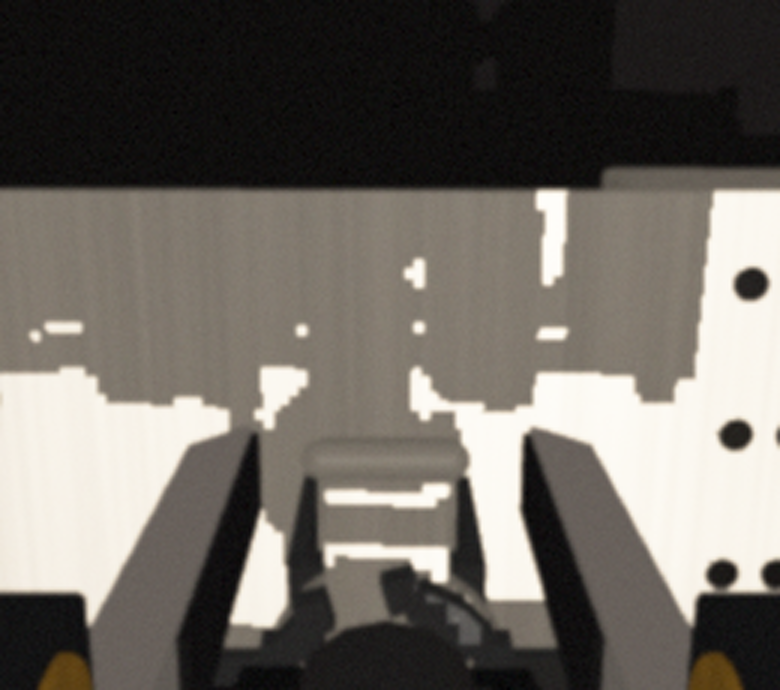

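Run:
```python
from h import *
s,g=pickle.load(open("w3.pkl","rb"))
p=onz(g,150+385/3,100+460/3,124,s);print(p,R.from_quat(s["ee_rot"]).inv().apply(p-s["tcp_pos"]).round(1))
```

```text
[463.02318416 -18.86193387 124.        ] [ -2.2  -0.8 -10.4]
```

Emit:
{"name": "move_arm", "arguments": {
  "moves": [
    [[30,0,0,0,0,0,0],[20,0,0,0,0,0,0],[15,0,0,0,0,0,0],[15,0,0,0,0,0,0],[15,0,0,0,0,0,0]]
  ],
  "newtons": 25
}}

```text
time_s: 8.43
tcp_pos: [473.2, -18.4, 122.0]
ee_rot: [-0.006, 0.707, 0.006, 0.707]
contact_force: [0.1, -2.2, 1.2]
grip_width: 21.5
```

Emit:
{"name": "move_arm", "arguments": {
  "moves": [
    [[15,-7.4,0,0.2,0,0,0],[15,-7.4,0,0.6,0,0,0],[15,-14.7,0,2.3,0,0,0],[15,-14.4,0,3.8,0,0,0],[15,0,0,0,0,0,0]]
  ]
}}

```text
time_s: 9.05
tcp_pos: [480.3, -18.2, 167.3]
ee_rot: [-0.006, 0.707, 0.006, 0.707]
contact_force: [-4.6, -4.1, 1.0]
grip_width: 21.2
```

Emit:
{"name": "move_arm", "arguments": {
  "moves": [
    [[15,-13.9,0,5.3,0,0,0],[15,-13.2,0,6.7,0,0,0],[15,-12.5,0,8.1,0,0,0],[15,-11.5,0,9.4,0,0,0],[15,-10.5,0,10.5,0,0,0],[15,-9.4,0,11.5,0,0,0],[15,-8.1,0,12.5,0,0,0],[15,0,0,0,0,0,0]]
  ]
}}

```text
time_s: 10.05
tcp_pos: [545.0, -17.1, 246.7]
ee_rot: [-0.006, 0.707, 0.006, 0.707]
contact_force: [-5.4, -6.8, 9.6]
grip_width: 21.9
```

Run:
```python
from h import *
from workcell import r
s=r.sense();g=r.get_image("scene");print(s["time_s"],s["contact_force"],s["joint_pos"].round(2))
crop(g["img"],220,150,370,300,3,"pics/s4.png")
```

```text
10.05 [-5.3751658  -6.84200704  9.63485539] [ 0.65  0.36 -0.83  1.77  0.29  1.14  1.31]
```

View pics/s4.png

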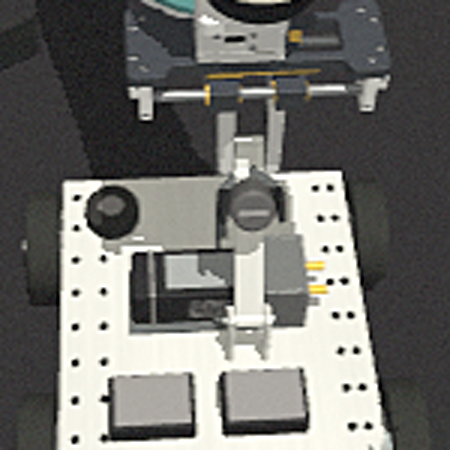

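The bar, with the knob at about (253,208), is rising in the grip; the pack and the wheel haven't moved. I'll carry on along the arc.

Emit:
{"name": "move_arm", "arguments": {
  "moves": [
    [[15,-6.7,0,13.2,0,0,0],[15,-5.3,0,13.9,0,0,0],[15,-3.8,0,14.4,0,0,0],[15,-2.3,0,14.7,0,0,0],[15,-0.8,0,14.8,0,0,0],[15,0.8,0,8,0,0,0],[15,0,0,0,0,0,0],[15,0,0,0,0,0,0]]
  ]
}}

```text
time_s: 11.1
tcp_pos: [623.0, -15.9, 263.4]
ee_rot: [-0.006, 0.707, 0.006, 0.707]
contact_force: [0.5, -5.2, -6.6]
grip_width: 21.7
```

Emit:
{"name": "move_arm", "arguments": {
  "moves": [
    [[40,0,0,0,0,0,0],[60,0,0,0,0,0,0],[60,-30,0,0,0,0,0],[66,-40,0,0,0,0,0],[66,0,-36,-28,0,0,0],[66,0,-36,-28,0,0,0],[66,0,0,0,0,0,0]]
  ]
}}

```text
time_s: 11.98
tcp_pos: [567.4, -91.3, 333.8]
ee_rot: [-0.005, 0.707, 0.004, 0.707]
contact_force: [-0.9, -0.2, 0.1]
grip_width: 66.0
```

Emit:
{"name": "move_arm", "arguments": {
  "moves": [
    [[66,0,0,0,10,0,0],[66,0,0,0,10,0,0],[66,0,0,0,10,0,0],[66,0,0,0,10,0,0],[66,0,0,0,10,0,0],[66,0,0,0,10,0,0],[66,0,0,0,10,0,0],[66,0,0,0,10,0,0],[66,0,0,0,10,0,0],[66,0,0,0,0,0,0]]
  ]
}}

```text
time_s: 13.22
tcp_pos: [568.9, -87.5, 333.5]
ee_rot: [0.495, 0.505, -0.495, 0.505]
contact_force: [0.1, -0.2, -0.1]
grip_width: 65.7
```

Run:
```python
from h import *
from workcell import r
s=r.sense();g=r.get_image("wrist");pickle.dump((s,g),open("w5.pkl","wb"))
print(go(s,[567,-88,102],0.8),s["time_s"],s["tcp_pos"].round(1),s["contact_force"].round(1),s["joint_pos"].round(2))
crop(g["img"],0,0,560,420,1.4,"pics/w5.png")
```

```text
(array([231.5,  -2.1,   0.5]), array([ 0.3, -0. , -0.1])) 13.225 [568.9 -87.5 333.5] [ 0.1 -0.2 -0.1] [ 0.55  0.29 -0.56  1.58  0.16  1.31 -0.01]
```

View pics/w5.png

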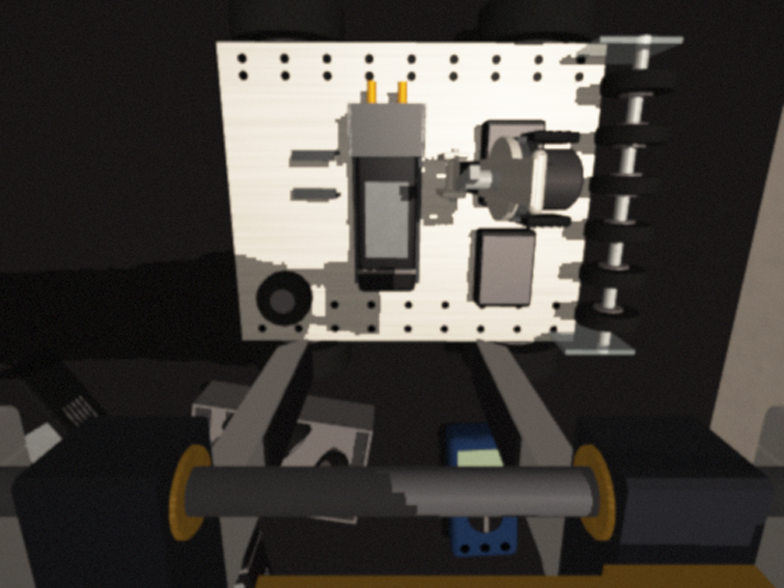

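Run:
```python
from h import *
s,g=pickle.load(open("w5.pkl","rb"))
f=lambda u,v,z:onz(g,u/1.4,v/1.4,z,s).round(1)
print("far end top",f(358,278,118),f(415,278,118),"end bottom",f(360,290,76),f(414,290,76),"edges at mid",f(356,215,118),f(421,215,118),"hood mouth",f(357,156,122),f(423,156,122))
print("deck corners",f(218,42,70),f(243,340,70),"wheel",f(285,298,90))
print("knob tip z~232",f(552,178,232))
```

```text
far end top [ 542.4 -100.5  118. ] [589.6 -99.6 118. ] end bottom [ 541.4 -122.1   76. ] [ 591.5 -121.1   76. ] edges at mid [540.8 -48.9 118. ] [592.7 -47.9 118. ] hood mouth [541.9  -3.8 122. ] [592.3  -2.8 122. ]
deck corners [424.5  84.4  70. ] [ 427.9 -176.    70. ] wheel [ 474.9 -127.    90. ]
knob tip z~232 [655.7 -14.9 232. ]
```

Emit:
{"name": "move_arm", "arguments": {
  "moves": [
    [[66,50,-2.4,0.5,0.3,0,0],[66,60,0,0,0,0,0],[66,60,0,0,0,0,0],[66,40,0,0,0,0,0],[66,21,0,0,0,0,0],[56,0,0,0,0,0,0],[44,0,0,0,0,0,0],[40,0,0,0,0,0,0],[40,0,0,0,0,0,0],[40,0,0,0,0,0,0]]
  ],
  "newtons": 25
}}

```text
time_s: 14.52
tcp_pos: [566.6, -89.0, 103.1]
ee_rot: [0.497, 0.503, -0.496, 0.504]
contact_force: [-0.9, 1.1, 7.7]
grip_width: 47.4
```

Emit:
{"name": "move_arm", "arguments": {
  "moves": [
    [[40,0,0,4,0,0,0],[40,0,0,8,0,0,0],[40,0,0,8,0,0,0],[40,0,0,8,0,0,0],[40,0,0,8,0,0,0],[40,0,0,8,0,0,0],[40,0,0,8,0,0,0],[40,0,0,6,0,0,0],[40,0,0,0,0,0,0]]
  ]
}}

```text
time_s: 15.65
tcp_pos: [567.3, -147.5, 103.0]
ee_rot: [0.497, 0.503, -0.497, 0.504]
contact_force: [-0.4, -0.8, 7.0]
grip_width: 47.9
```

Emit:
{"name": "move_arm", "arguments": {
  "moves": [
    [[66,0,0,0,0,0,0],[66,0,0,0,0,0,0],[66,0,0,-16,0,0,0],[66,0,0,-30,0,0,0],[66,0,0,0,0,0,0],[44,0,0,0,0,0,0],[40,0,0,0,0,0,0],[40,0,0,0,0,0,0],[40,0,0,0,0,0,0]]
  ],
  "newtons": 35
}}

```text
time_s: 16.77
tcp_pos: [566.0, -101.5, 102.0]
ee_rot: [0.497, 0.503, -0.497, 0.503]
contact_force: [0.2, -1.4, -0.5]
grip_width: 47.9
```

Run:
```python
from h import *
from workcell import r
s=r.sense();g=r.get_image("top");w=r.get_image("wrist");pickle.dump((s,g,w),open("w6.pkl","wb"))
print(s["time_s"],s["tcp_pos"].round(1),s["contact_force"].round(1),s["joint_pos"].round(2),s["grip_width"])
a=crop(g["img"],135,180,335,290,2.5,"pics/t6.png");b=crop(w["img"],80,40,480,300,1.25,"pics/w6.png")
cv2.imwrite("pics/j6.png",np.vstack([a,b]))
```

```text
16.775 [ 566.  -101.5  102. ] [ 0.2 -1.4 -0.5] [ 0.5   0.52 -0.49  1.83  0.31  0.87 -0.12] 47.925742640871135
```

View pics/j6.png

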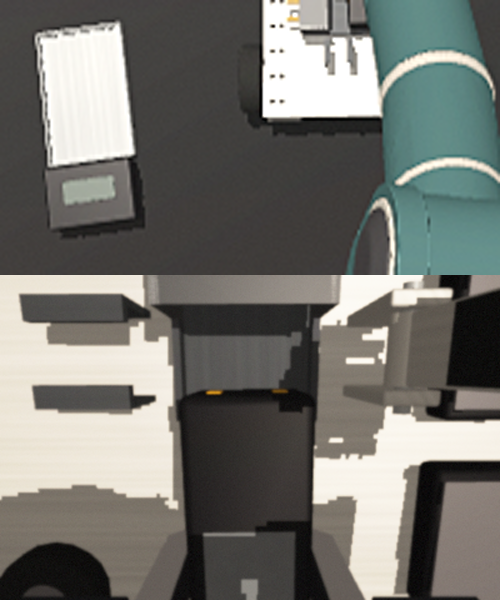

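Emit:
{"name": "move_arm", "arguments": {
  "moves": [
    [[40,-8,0,0,0,0,0],[40,-25,0,0,0,0,0],[40,-35,0,0,0,0,0],[40,-40,0,0,0,0,0],[40,-20,-20,0,0,0,0],[40,0,-40,0,0,0,0],[40,0,-40,0,0,0,0],[40,0,-10,-15,0,0,0],[40,0,0,0,0,0,0]]
  ]
}}

```text
time_s: 18.0
tcp_pos: [455.8, -86.4, 230.7]
ee_rot: [0.497, 0.503, -0.496, 0.504]
contact_force: [1.2, -0.2, -3.2]
grip_width: 48.1
```

Run:
```python
from h import *
from workcell import r
s,g,w=pickle.load(open("w6.pkl","rb"))
m=cv2.inRange(g["img"],(150,150,150),(255,255,255));m[:, :140]=0;m[:,200:]=0;m[:180]=0;m[260:]=0
cs,_=cv2.findContours(m,cv2.RETR_EXTERNAL,cv2.CHAIN_APPROX_NONE);c=max(cs,key=cv2.contourArea);rect=cv2.minAreaRect(c);B=cv2.boxPoints(rect);print(rect)
P=np.array([onz(g,u,v,10) for u,v in B]);print(P.round(1),P.mean(0).round(1))
Q=np.array([onz(g,135+u/2.5,180+v/2.5,14) for u,v in[(37,33),(121,23),(132,155),(50,166)]]);print(Q.round(1),Q.mean(0).round(1))
x=(Q[0]+Q[1]-Q[2]-Q[3])/2;print(np.linalg.norm(x),np.degrees(np.arctan2(x[1],x[0])))
s=r.sense();print(s["tcp_pos"],s["contact_force"],s["grip_width"])
```

```text
((168.25001525878906, 217.25), (54.66360092163086, 34.675498962402344), 83.6598129272461)
[[553.6 422.6  10. ]
 [568.2 299.4  10. ]
 [373.1 270.7  10. ]
 [358.9 391.7  10. ]] [463.5 346.1  10. ]
[[548.5 414.8  14. ]
 [563.6 295.1  14. ]
 [374.5 272.4  14. ]
 [358.3 387.2  14. ]] [461.2 342.4  14. ]
191.30685063259162 7.534430104013682
[455.84799917 -86.43574897 230.66547919] [ 1.15394065 -0.19336413 -3.19767211] 48.10264161699918
```

Emit:
{"name": "move_arm", "arguments": {
  "moves": [
    [[40,0,1,-20,0,0,0],[40,0,1,-45,0,0,0],[40,0,1,-50,0,0,0],[40,0,1,-55,0,0,0],[40,0,1,-55,0,0,0],[40,0,1,-55,0,0,0],[40,0,1,-55,0,0,0],[40,0,1,-45,0,0,0],[40,0,2,-35,0,0,0],[40,0,2,-15,0,0,0]]
  ]
}}

```text
time_s: 19.25
tcp_pos: [462.4, 345.2, 229.7]
ee_rot: [0.496, 0.504, -0.496, 0.503]
contact_force: [0.0, 0.4, -3.3]
grip_width: 47.8
```

Emit:
{"name": "move_arm", "arguments": {
  "moves": [
    [[40,0,0,0,-8,0,0],[40,0,0,0,-10,0,0],[40,0,0,0,-10,0,0],[40,0,0,0,-10,0,0],[40,0,0,0,-10,0,0],[40,0,0,0,-10,0,0],[40,0,0,0,-10,0,0],[40,0,0,0,-10,0,0],[40,0,0,0,-10,0,0],[40,0,0,0,-8.7,0,0]]
  ]
}}

```text
time_s: 20.5
tcp_pos: [463.4, 342.2, 229.9]
ee_rot: [-0.047, 0.706, 0.047, 0.705]
contact_force: [0.4, -0.7, -3.8]
grip_width: 48.4
```

Emit:
{"name": "move_arm", "arguments": {
  "moves": [
    [[40,20,0,0,0,0,0],[40,20,0,0,0,0,0],[40,0,0,0,0,0,0]]
  ]
}}

```text
time_s: 20.88
tcp_pos: [462.0, 342.0, 188.0]
ee_rot: [-0.046, 0.707, 0.045, 0.705]
contact_force: [1.0, 0.1, -2.6]
grip_width: 47.9
```

Run:
```python
from h import *
from workcell import r
s=r.sense();g=r.get_image("scene");w=r.get_image("wrist");pickle.dump((s,g,w),open("w7.pkl","wb"))
print(go(s,[462,343,32],97.5),s["time_s"],s["tcp_pos"].round(1),s["contact_force"].round(1),s["joint_pos"].round(2),s["grip_width"])
a=crop(g["img"],230,130,480,330,2,"pics/t7.png");b=crop(w["img"],60,0,560,400,1,"pics/w7.png")
cv2.imwrite("pics/j7.png",cv2.resize(np.vstack([a,b[:400]]),None,fx=.75,fy=.75))
```

```text
(array([155.9,   1.2,   0.6]), array([-0.2, -0.2,  0.1])) 20.875 [462. 342. 188.] [ 1.   0.1 -2.6] [ 0.11  0.62 -1.11  1.75  0.6   1.16  0.52] 47.926309056147566
```

View pics/j7.png

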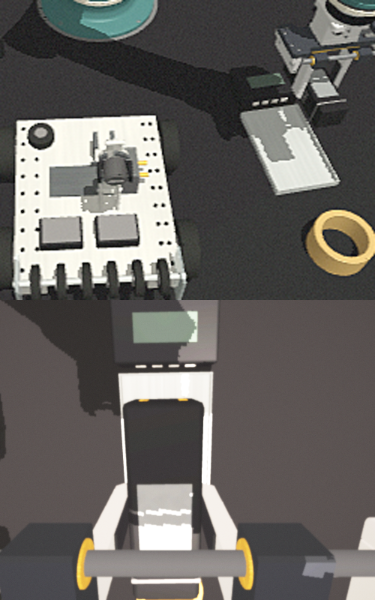

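Emit:
{"name": "move_arm", "arguments": {
  "moves": [
    [[40,25,1,0,0,0,0],[40,40,0,0,0,0,0],[40,40,0,0,0,0,0],[40,28,0,0,0,0,0],[40,12,0,0,0,0,0],[40,5,0,0,0,0,0],[40,4,0,0,0,0,0],[40,2,0,0,0,0,0],[40,1,0,0,0,0,0],[40,0,0,0,0,0,0]]
  ]
}}

```text
time_s: 22.22
tcp_pos: [462.5, 343.7, 33.2]
ee_rot: [-0.046, 0.706, 0.046, 0.706]
contact_force: [0.3, -0.2, -3.1]
grip_width: 47.8
```

Emit:
{"name": "move_arm", "arguments": {
  "moves": [
    [[40,1,0,0,0,0,0],[40,1,0,0,0,0,0],[40,0.6,0,0,0,0,0],[40,0.6,0,0,0,0,0],[40,0,0,0,0,0,0]]
  ]
}}

```text
time_s: 22.85
tcp_pos: [462.4, 343.7, 30.0]
ee_rot: [-0.046, 0.706, 0.046, 0.706]
contact_force: [-1.2, -2.0, 1.8]
grip_width: 47.8
```

Contact with the floor: the force has swung from -3 to +2 N at the expected height. I'll press 0.5 mm further, then let go and rise.

Emit:
{"name": "move_arm", "arguments": {
  "moves": [
    [[40,0.5,0,0,0,0,0],[40,0,0,0,0,0,0],[54,0,0,0,0,0,0],[62,0,0,0,0,0,0],[64,0,0,0,0,0,0],[64,-15,0,0,0,0,0],[64,-40,0,0,0,0,0],[64,-60,0,0,0,0,0],[64,-60,0,0,0,0,0],[64,0,0,0,0,0,0]]
  ]
}}

```text
time_s: 24.1
tcp_pos: [463.3, 345.2, 209.3]
ee_rot: [-0.045, 0.704, 0.047, 0.708]
contact_force: [0.5, -0.7, -1.6]
grip_width: 63.9
```

Run:
```python
from h import *
from workcell import r
s=r.sense();g=r.get_image("scene");w=r.get_image("wrist");pickle.dump((s,g,w),open("w8.pkl","wb"))
print(s["time_s"],s["tcp_pos"].round(1),s["contact_force"].round(1))
a=crop(g["img"],110,160,490,330,2,"pics/t8.png");b=crop(w["img"],60,0,560,300,1.52,"pics/w8.png")
cv2.imwrite("pics/j8.png",cv2.resize(np.vstack([a,b[:,:760]]),None,fx=.75,fy=.75))
```

```text
24.1 [463.3 345.2 209.3] [ 0.5 -0.7 -1.6]
```

View pics/j8.png

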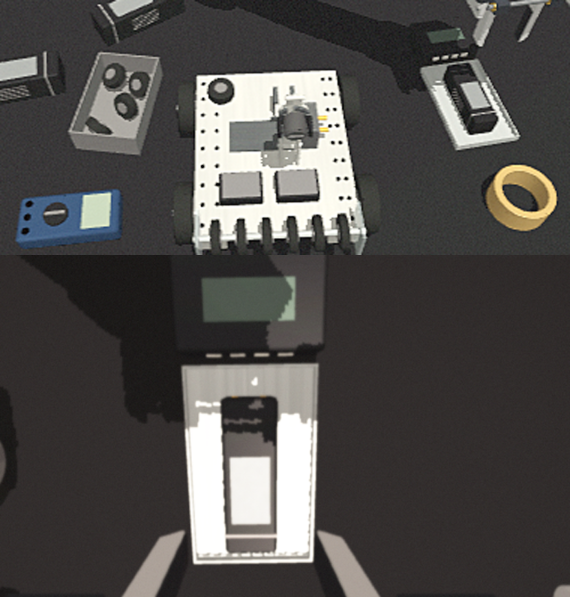

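Run:
```python
from h import *
s,g,w=pickle.load(open("w8.pkl","rb"))
f=lambda u,v,z:onz(w,60+u/.75/1.52,(v/.75-340)/1.52,z,s)
a,b=f(249,398,46),f(249,548,46);c,d=f(250,366,14),f(250,561,14)
l,r_=f(222,470,46),f(277,470,46)
print("pack ends",a.round(1),b.round(1),np.linalg.norm(a-b),"width",np.linalg.norm(l-r_),"ctr",((a+b)/2).round(1),"tray",c.round(1),d.round(1),np.linalg.norm(c-d),((c+d)/2).round(1))
from workcell import r
r.hand_in()
```

```text
pack ends [395.  335.3  46. ] [527.8 352.4  46. ] 133.91159539725552 width 47.73580975933623 ctr [461.4 343.9  46. ] tray [368.5 332.8  14. ] [556.  357.1  14. ] 189.06440085968993 [462.3 344.9  14. ]
the job is handed in; nothing more can be done
```

I handed the job in at about 24 s of the 56 s allowed. No verdict came back, so the results below are my own checks.

**What I did**
- I squeezed both tabs (37 mm between the fingers) and turned the knob about 75° anticlockwise. The wrist torque rose to about 1 N m there, which I read as the stop.
- I gripped the bar's free end and swung it up to about 93°.
- I slid the pack about 58 mm along its tray, gripped it again at its middle, and carried it over.
- I lowered it level into the charging tray and let go only once the force showed floor contact at the expected height.

**Last checks**
- **Pack:** in the final pictures it lies flat and right side up inside the rim. Its measured centre is (461, 344) mm and the charging tray's is (462, 345) mm, about 1 mm apart.
- **Bar and knob:** the bar is upright, and the knob's tabs still lie along the hinge pin.
- **Other items:** the tape roll, meter and loose wheel look unmoved. I judged that by eye and didn't measure it.
- **Gripper:** it is open and well clear above the pack.

**Disagreements**
- **Pack length:** it came out as 134 mm against the stated 140 mm. I put this down to how well the end edges show in the picture; the width came out as 47.7 mm against 48 mm.
- **Knob position:** my first wrist-camera estimate was about 4 mm off in y. I corrected it from close by before gripping.

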